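# Set the herb-drawer divider in its catch and shut the drawer

### The arm

A 7-joint arm with a two-finger parallel gripper is mounted at the origin on the work surface. World frame = base frame: x ahead of the robot, y to its left, z up, the work surface at z = 0. Lengths are in m, angles in rad, forces in N, time in s.
With the tool pointing down it reaches from about 0.425 to 0.95 m from the base axis. Payload 4.7 kg.
Tool frame: the origin (TCP) lies on the centre line of the jaws, within the pads' length; the fingertips stand 22 mm ahead of it and the grasp point (between the pads) lies 3 mm ahead of it; z points along the fingers, x is the direction in which the jaws open and shut, and the axes are right-handed (so a half turn about z gives the same grasp; the last joint's range is limited). The gripper opens to 87 mm and grips with 3 to 60 N. Pads are 19 mm wide; open, the fingers measure 117 mm over their backs; the gripper's body (75 mm by 190 mm) begins 51 mm behind the grasp point.
Start: joints at [-0.029, 0.469, -0.049, 1.532, 0.024, 1.141, -0.082], TCP at [0.675, 0, 0.209] pointing down, gripper open.
Joint ranges: [-2.59, 2.59], [-0.33, 1.99], [-1.39, 1.29], [0.1, 2.45], [-1.04, 4.18], [0.21, 1.99], [-2.66, 2.66]. Speed limits (rad/s): [2.57, 2.57, 3.14, 3.14, 3.14, 3.14, 3.14].

### API

Orientations are given as a unit quaternion [x, y, z, w].
In Python, from bench import env, optics, hand_in gives the robot as it stands.
- The arm moves only by the tool play_rows, never from a script. Its argument "increments" is one flat list of numbers, 7 for each row, row after row: the finger opening in mm, from 0 to 87, then the shift along the tool's x, y, z in mm, then the turn, a rotation vector about the tool's x, y, z in rad. A call has 1 to 10 rows; each row is the pose to reach, as a shift and turn from the pose measured when the call began, along the tool's axes at that moment; what a row does not reach only later rows make up. A row lasts 1/8 s, in which the tool goes at most 62.5 mm and 10.7 degrees, less where a joint would pass 70% of its speed; a pose out of reach is approached as far as the arm can. A call with a gripper value outside its range is refused whole. The fingers move at their own pace and stop on an object; "grip_force" is the grip in N (left out, the last holds). Time passes only in rows, so rows that repeat a pose let the fingers close. It gives the time, the measured TCP pose, the force and the opening at its end, in the units of the state.
- env.read_state(): the state, without advancing time (a new reading comes with each control period).
- optics.snapshot(name): name is "scene" or "side" or "wrist"; returns a dict with "frame" (384x512x3 uint8, red, green, blue), "fx", "fy", "cx", "cy" (pixels), "dist_coeffs" ([k1, k2, p1, p2, k3] as OpenCV has them; the pictures are not rectified), "R" (3x3) and "t" (3): a world point X has camera coordinates R X + t; the wrist camera has in their place "mount" (4x4, takes a point from camera to tool coordinates, whose origin is the TCP and whose axes are the tool frame's). Camera axes: x right, y down, z forward; pixel columns grow to the right and rows downward; lengths in m; the calibration is good to about 2 mm. A picture is of the moment at which its call begins: read the wrist's pose just before it. There is no depth.
- hand_in(): hands the job in, once; it reports no verdict.
The state is a dict: "clock": time; "joint_positions": joint angles; "dq": joint speeds; "joint_efforts": joint torques, N m; "ee_pos": TCP position; "eef_rot": TCP orientation; "wrist_force": force on the tool from outside, world axes, zero at the start; "ft_torque": the same for the moment, N m; "opening": opening from 0.0 (shut) to 1.0 (fully open).
Only numpy, scipy, OpenCV 4.12 (cv2) and the standard library are available. Lean on these libraries where they do the work, as an engineer would, in place of code of your own. Each camera call takes 0.05 s, during which the arm holds its last target.

### The job

With the fingertips, gently push the wooden divider inside the open herb drawer to the left (seen from the robot) until its spring pin drops into the notch of the steel catch plate, and leave it clicked in there. Then push the drawer fully shut from its front, without slamming it, and take the hand away. Nothing is to be grasped or lifted; leave the jar, brass weight and white tub alone.

Things in the scene. Friction and masses are not known exactly. Their poses are not given: they have to be found in the camera images.
- unit_front (a point): Low dark-wood counter-top drawer unit, 260 deep (x) x 440 wide (y) x 97 mm high, fixed, turned up to about 13 degrees. This point: middle of the top edge of its front face, 97 mm up; +x points into the unit away from the robot, +y left, z up. Its drawer slides out along -x.
- drawer (a joint): Travel of the drawer in m, growing as it is pushed in: 0.17 fully shut (front panel against the unit), 0 is 170 mm open; -0.015 to 0.02 at the start, outer stop at -0.03. When shut, the drawer's outer face is 20 mm before the unit's front face. Sliding friction about 3 N; it stays where it is left.
- drawer_face (a point): Centre of the outer face of the drawer's front panel, 51 mm up; axes as the unit's. Panel 430 wide (y), 8 to 94 mm above the counter, 20 mm thick. A round knob 32 mm in diameter stands 24 mm out of its middle; the rest is flat. Behind it an open box 370 mm wide inside, floor 18 and rims 78 mm above the counter, from 20 to 225 mm behind this face.
- divider_top (a point): Middle of the top edge of the divider, an upright light-wood board across the drawer, 10 thick (y), 175 long (x), 20 to 75 mm above the counter; axes as the unit's; 128 mm behind the drawer's face. It slides only in y, friction 1 to 2 N. Push it on its right (-y) side, where 90 mm or more is free for fingers. Its back part lies under the unit's top, which starts 170 mm or more behind the face.
- divider (a joint): Position of the divider along its rail in m, growing to the left (+y); 0.015 to 0.06 at the start. The end stop at 0.205 lies beyond the catch: there the divider is too far.
- divider_pin (a point): Under the steel bracket at the divider's front end, a brass spring pin with a ball tip 14 mm in diameter, pressed down onto the catch plate. This point lies on the pin's axis, 28 mm behind the drawer's face, 57 mm up, in the mid plane of the board (same y).
- catch_notch (a point): Centre of the notch's mouth in the steel catch plate (65 long in y, 14 wide, top 57 mm up) on the drawer's front ledge, 50 to 160 mm left of the divider's start; axes as the unit's. In y: ramp 22 mm, flat 5, notch 11, flat 5, ramp 22. The ramp takes up to about 4 N; at the notch the push dips as the pin snaps in; going on past it takes 7 to 11 N. Clicked in: pin and notch at the same y.
- jar: Amber glass jar with black cap, 60 mm in diameter, 85 high, left of the drawer on the counter; origin at the centre of its underside. Leave it alone.
- weight: Brass scale weight with a small head, 40 mm in diameter, 56 high, right of the drawer on the counter; origin at the centre of its underside. Leave it alone.
- tub: White lidded tub, 56 mm in diameter, 70 high, on top of the unit near its front left; origin at the centre of its underside. Leave it alone.

How it is judged:
By the outcome, as a careful person would: the job done as asked, in the order asked, and still so for the second after the job is handed in, with the robot touching nothing.
It also fails if it takes over 61 s, if anything falls off the work surface, if the arm or the gripper's body presses on something with over 40 N, if the wrist force passes 120 N, or if a joint passes its speed limit or range.

## Working session

There is one attempt and no reset: what is moved stays moved. The work goes in short steps, Python scripts to look and compute and a tool call to move; the robot and the scene stay as the last step left them, time stands still between calls to the robot, and variables do not carry over. Pictures are saved under pics/ and viewed, and the job is handed in when it is done.

Besides the shell and the picture viewer there is one more tool, called after "Emit:" by a JSON object that holds its "method" and its "body", one argument or row to a line. play_rows: Moves the arm, as the interface text tells. Its arguments: {"type":"object","properties":{"increments":{"type":"array"},"grip_force":{"type":"number"}},"required":["increments"]}

```bash
mkdir -p pics; ls; python3 - <<'E'
from bench import env, optics
import cv2
s=env.read_state()
print({k:(v if not hasattr(v,'__len__') else [round(float(x),3) for x in v]) for k,v in s.items()})
for n in ["scene","side","wrist"]:
    d=optics.snapshot(n)
    cv2.imwrite(f"pics/a_{n}.png",cv2.resize(d["frame"][:,:,::-1],None,fx=1.5,fy=1.5,interpolation=cv2.INTER_CUBIC))
    print(n,{k:d[k] for k in d if k!='frame'})
E
```

```text
pics
{'clock': 0.0, 'joint_positions': [-0.029, 0.469, -0.049, 1.534, 0.024, 1.141, -0.082], 'dq': [-0.001, 0.002, -0.001, 0.0, 0.001, 0.0, -0.001], 'joint_efforts': [0.0, -50.797, -0.08, -23.616, -0.061, 0.038, 0.0], 'ee_pos': [0.674, 0.0, 0.208], 'eef_rot': [1.0, 0.0, -0.001, 0.0], 'wrist_force': [0.195, -0.697, 0.503], 'ft_torque': [-0.018, 0.046, -0.001], 'opening': 1.0043592293538182}
scene {'fx': 469.72011357125365, 'fy': 469.72011357125365, 'cx': 256.6987026267156, 'cy': 186.08353278704186, 'dist_coeffs': array([0.04594423, 0.        , 0.        , 0.        , 0.        ]), 'R': array([[ 0.67209172,  0.74014848,  0.0217472 ],
       [ 0.51289626, -0.44415059, -0.73462077],
       [-0.53406942,  0.5048866 , -0.67812933]]), 't': array([-0.43375309, -0.23053719,  1.72021357])}
side {'fx': 346.8441693865583, 'fy': 346.8441693865583, 'cx': 261.1628114805499, 'cy': 191.3881724836779, 'dist_coeffs': array([-0.10716856,  0.        ,  0.        ,  0.        ,  0.        ]), 'R': array([[-0.9995421 , -0.02875141, -0.00943072],
       [-0.0104916 ,  0.62164624, -0.78322786],
       [ 0.02838148, -0.78277028, -0.62166324]]), 't': array([0.61702357, 0.07203064, 0.83011387])}
wrist {'fx': 304.5010725892762, 'fy': 304.5010725892762, 'cx': 257.88280362312844, 'cy': 192.0746742578923, 'dist_coeffs': array([0.01829335, 0.        , 0.        , 0.        , 0.        ]), 'mount': array([[ 9.99999647e-01, -1.39204667e-04, -8.28121200e-04,
         4.70813121e-04],
       [ 3.84790855e-04,  9.52498524e-01,  3.04542957e-01,
        -8.55159676e-02],
       [ 7.46390420e-04, -3.04543169e-01,  9.52498242e-01,
        -1.76774251e-01],
       [ 0.00000000e+00,  0.00000000e+00,  0.00000000e+00,
         1.00000000e+00]])}
```

View pics/a_scene.png

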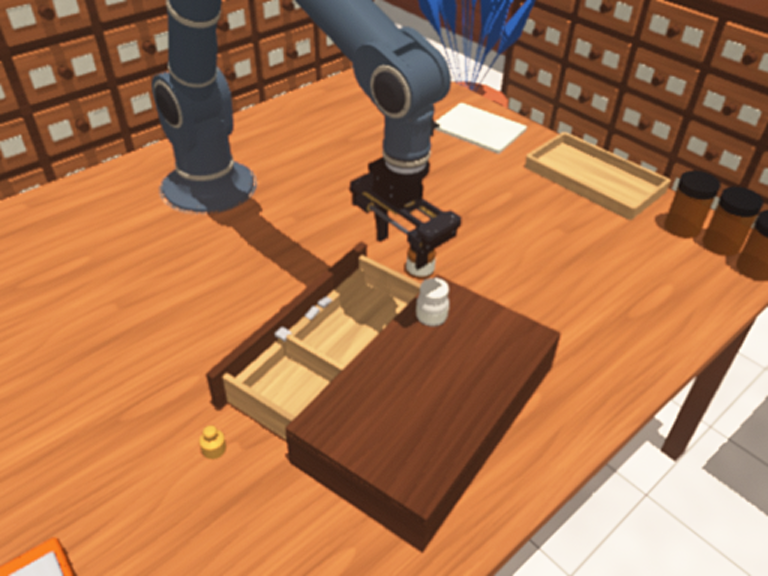

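View pics/a_side.png

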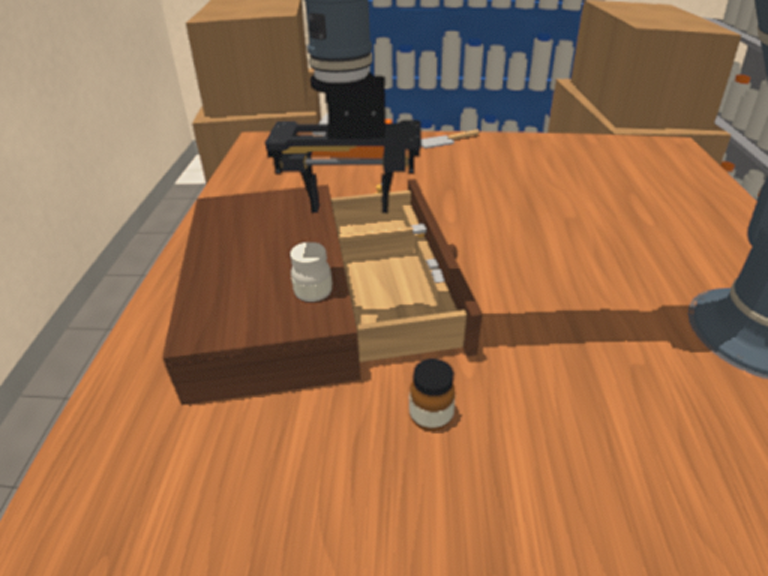

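View pics/a_wrist.png

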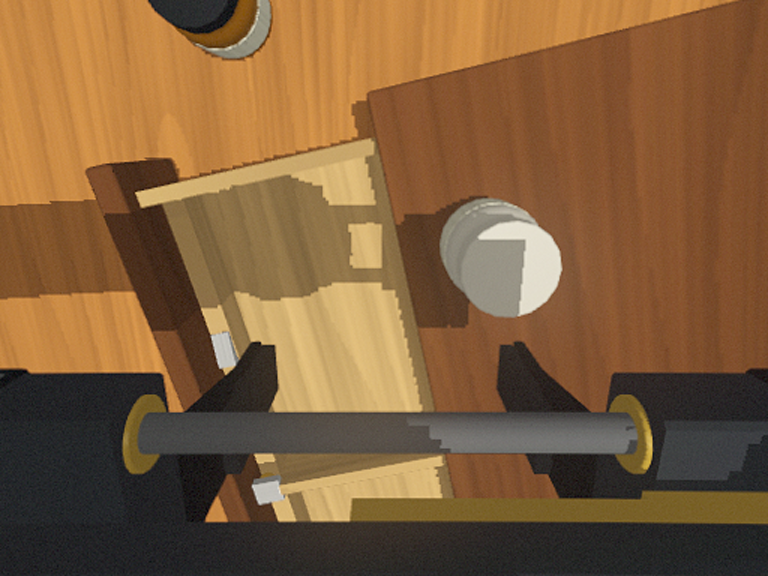

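The views show the unit yawed by roughly +10°, with the divider at about (310,340) in the scene view and the catch plate to its left. I'll zoom in to pick points.

```bash
python3 - <<'E'
from bench import optics
import cv2
for n,(x0,y0,w,h) in {"scene":(130,150,180,140),"side":(200,110,140,140)}.items():
    f=optics.snapshot(n)["frame"][y0:y0+h,x0:x0+w,::-1]
    cv2.imwrite(f"pics/b_{n}.png",cv2.resize(f,None,fx=4,fy=4,interpolation=cv2.INTER_CUBIC))
E
```

```text
(no output)
```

View pics/b_scene.png

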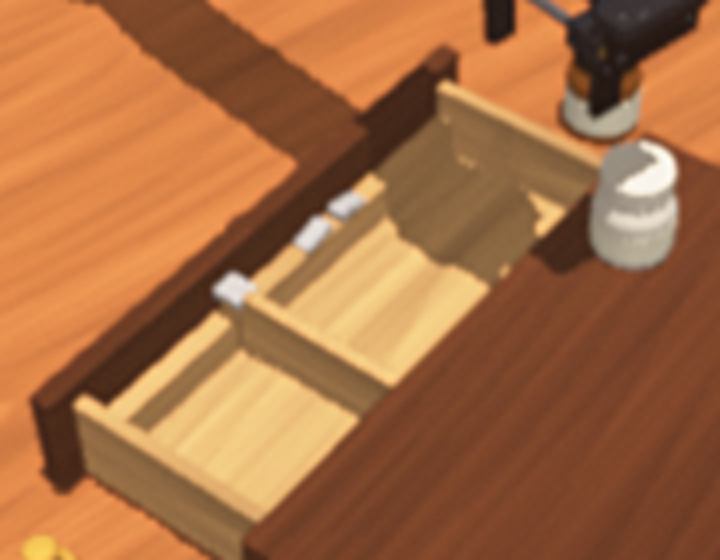

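View pics/b_side.png

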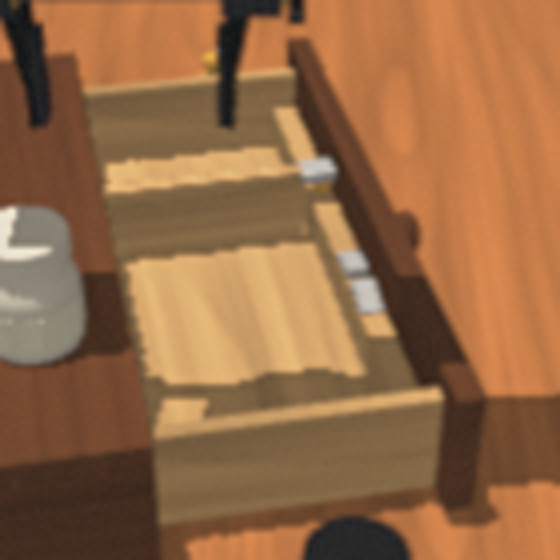

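```bash
cat > h.py <<'E'
import numpy as np, cv2
from bench import optics
K=lambda d:np.array([[d["fx"],0,d["cx"]],[0,d["fy"],d["cy"]],[0,0,1.]])
cams={n:{k:v for k,v in optics.snapshot(n).items() if k!='frame'} for n in ("scene","side")}
def ray(n,p):
    d=cams[n]; u=cv2.undistortPoints(np.array([[p]],float),K(d),d["dist_coeffs"])[0,0]
    R=d["R"]; return -R.T@d["t"], R.T@np.array([u[0],u[1],1])
def plane(n,p,z):
    o,v=ray(n,p); return o+v*(z-o[2])/v[2]
def tri(a,b):
    o1,v1=ray("scene",a);o2,v2=ray("side",b)
    A=np.c_[v1,-v2]; s=np.linalg.lstsq(A,o2-o1,rcond=None)[0]
    p,q=o1+v1*s[0],o2+v2*s[1]; return (p+q)/2,np.linalg.norm(p-q)
def proj(n,X):
    d=cams[n];return cv2.projectPoints(np.array([X],float),cv2.Rodrigues(d["R"])[0],d["t"],K(d),d["dist_coeffs"])[0][0,0]
E
python3 - <<'E'
from h import *
np.set_printoptions(precision=4,suppress=True)
S=lambda x,y:(130+x/4-.4,150+y/4-.4); D=lambda x,y:(200+x/4-.4,110+y/4-.4)
pts={"panelR_outer":((37,400),(293,40),.094),"panelR_inner":((78,400),None,.078),"panelL_outer":((445,50),(483,398),.094),"panelL_inner":((458,58),(447,365),.094),
"bracket":((234,289),(318,168),.075),"notch":((329,219),(360,280),.057),"patchR":((312,233),(353,263),.057),"patchL":((345,206),(367,296),.057),
"unitR":((248,545),(75,58),.097),"unitL":(None,(158,450),.097)}
for k,(a,b,z) in pts.items():
    print(k, plane("scene",S(*a),z)[:2] if a else '', plane("side",D(*b),z)[:2] if b else '', tri(S(*a),D(*b)) if a and b else '')
E
```

```text
panelR_outer [ 0.5903 -0.3466] [ 0.5905 -0.3404] (array([ 0.5897, -0.3458,  0.0919]), np.float64(0.0018454838872867616))
panelR_inner [ 0.5943 -0.3221]  
panelL_outer [0.499  0.0653] [0.4893 0.071 ] (array([0.4913, 0.0689, 0.0898]), np.float64(0.006193404726480898))
panelL_inner [0.5125 0.0666] [0.5061 0.0442] (array([0.5131, 0.0601, 0.103 ]), np.float64(0.011810163334235766))
bracket [ 0.5789 -0.1909] [ 0.5729 -0.1865] (array([ 0.5743, -0.1895,  0.0719]), np.float64(0.00356694000888223))
notch [ 0.5537 -0.0912] [ 0.5473 -0.0827] (array([ 0.548 , -0.0882,  0.052 ]), np.float64(0.002622726571877647))
patchR [ 0.5568 -0.1089] [ 0.5512 -0.101 ] (array([ 0.5517, -0.1063,  0.0524]), np.float64(0.0022366861936888452))
patchL [ 0.5508 -0.0744] [ 0.5436 -0.066 ] (array([ 0.5445, -0.0713,  0.0518]), np.float64(0.0033995063191212234))
unitR [ 0.765  -0.3144] [ 0.753 -0.304] (array([ 0.7574, -0.3127,  0.0906]), np.float64(0.006538626838901166))
unitL  [0.6574 0.1168]
```

Measurements: yaw is about 13°, the face is about 150 mm before its shut position, and the divider is at unit y ≈ -59 mm. The notch is at y ≈ +45 mm, so the divider has to travel about 105 mm. I'll turn the tool so the jaw axis lies along the unit's y, close the fingers and move over the right compartment.

Emit:
{"method": "play_rows", "body": {
  "increments": [0,0,20,0,0,0,-0.18,0,-1,43,0,0,0,-0.36,0,-2,65,0,0,0,-0.54,0,-3,87,0,0,0,-0.72,0,-4,109,0,0,0,-0.9,0,-5,131,0,0,0,-1.08,0,-6,153,0,0,0,-1.26,0,-7,175,0,0,0,-1.44,0,-8,200,0,0,0,-1.62,0,-8,215,0,0,0,-1.798],
  "grip_force": 20
}}

```text
clock: 1.6
ee_pos: [0.6665, -0.217, 0.209]
eef_rot: [0.621, 0.784, -0.001, -0.0]
wrist_force: [-0.3, 1.1, -0.2]
opening: 0.018
```

```bash
cat > st.py <<'E'
from bench import env, optics
import cv2,sys,numpy as np
from scipy.spatial.transform import Rotation as Ro
np.set_printoptions(precision=4,suppress=True)
def state():
    s=env.read_state(); R=Ro.from_quat(s["eef_rot"]).as_matrix(); p=np.array(s["ee_pos"])
    ey=np.array([-.225,.974]);ex=np.array([.974,.225]);d=p[:2]-[.706,-.098]
    f=np.array(s["wrist_force"])
    print("t",round(s["clock"],2),"p",p,"unit xy",d@ex,d@ey,"toolx",R[:,0],"z",R[:,2],"F",f,"Fu",f[:2]@ex,f[:2]@ey,"open",round(s["opening"],3),"q",np.array(s["joint_positions"]))
if __name__=="__main__":
    state()
    if len(sys.argv)>1:
        for n in sys.argv[2:]:
            cv2.imwrite(f"pics/{sys.argv[1]}_{n}.png",cv2.resize(optics.snapshot(n)["frame"][:,:,::-1],None,fx=1.5,fy=1.5,interpolation=cv2.INTER_CUBIC))
E
python3 st.py c wrist scene side
```

```text
t 1.6 p [ 0.6665 -0.217   0.209 ] unit xy -0.0652684184226836 -0.10701760313456699 toolx [-0.229   0.9734 -0.0005] z [-0.0008 -0.0007 -1.    ] F [-0.2596  1.0792 -0.2068] Fu -0.010036484890374226 1.1095226045890252 open 0.018 q [ 0.5069  0.5426 -0.3877  1.4478  0.2125  1.1933  1.8928]
```

View pics/c_wrist.png

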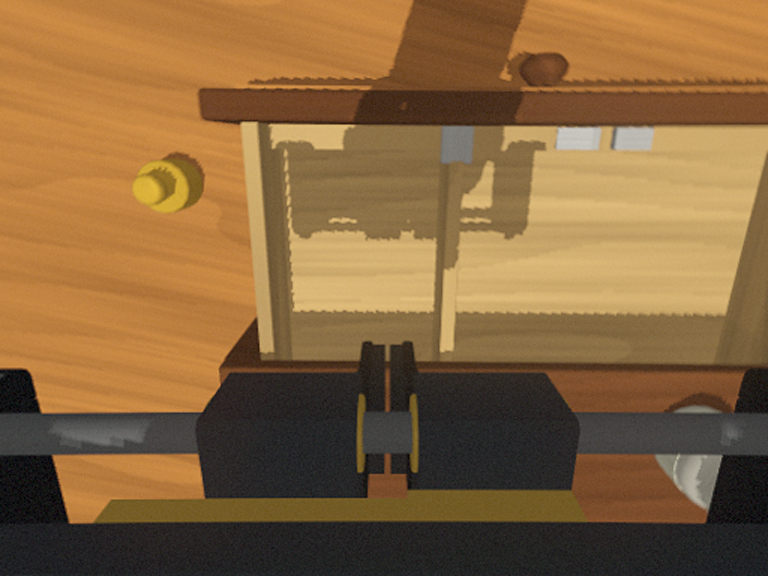

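View pics/c_side.png

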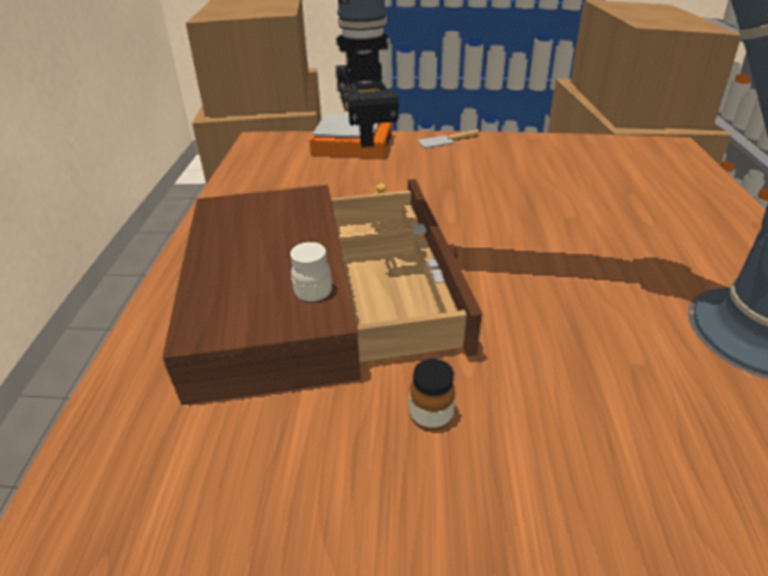

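The wrist view now looks back over the drawer. The bracket is at (457,143), the notch gap at about (606,139) and the plate's ends at 555..655. I'll measure from this view.

```bash
cat >> h.py <<'E'
from bench import env
from scipy.spatial.transform import Rotation as Ro
ex=np.array([.974,.225]);ey=np.array([-.225,.974]);U0=np.array([.706,-.098])
def unit(X): d=np.array(X)[:2]-U0; return np.array([d@ex,d@ey])
def wplane(p,z,d,s):
    u=cv2.undistortPoints(np.array([[p]],float),K(d),d["dist_coeffs"])[0,0]
    M=np.array(d["mount"]);T=np.eye(4);T[:3,:3]=Ro.from_quat(s["eef_rot"]).as_matrix();T[:3,3]=s["ee_pos"]
    C=T@M; o=C[:3,3]; v=C[:3,:3]@np.array([u[0],u[1],1]); return o+v*(z-o[2])/v[2]
E
python3 - <<'E'
from h import *
np.set_printoptions(precision=4,suppress=True)
s=env.read_state();d=optics.snapshot("wrist")
f=lambda x,y:(x/1.5-.2,y/1.5-.2)
for k,p,z in [("brL",(441,143),.077),("brR",(473,143),.077),("boardfrontL",(449,165),.075),("boardfrontR",(464,165),.075),("bbL",(441,350),.075),("bbR",(455,350),.075),
 ("notch",(606,139),.057),("pl0",(555,139),.055),("pl1",(655,139),.055),("gapL",(600,139),.057),("gapR",(613,139),.057),("panelouter R",(200,90),.094),("panel outer L",(766,92),.094),("knob",(544,70),.051),("unit edge",(380,364),.097),("panelmid",(500,92),.094)]:
    X=wplane(f(*p),z,d,s); print(k,X[:2],unit(X))
im=d["frame"][70:130,280:450,::-1]; cv2.imwrite("pics/d.png",cv2.resize(im,None,fx=4.5,fy=4.5,interpolation=cv2.INTER_CUBIC))
E
```

```text
brL [ 0.5779 -0.1973] [-0.1472 -0.0679]
brR [ 0.5733 -0.1773] [-0.1471 -0.0474]
boardfrontL [ 0.5899 -0.1884] [-0.1334 -0.062 ]
boardfrontR [ 0.5877 -0.1788] [-0.1334 -0.0521]
bbL [ 0.72   -0.1591] [-0.0001 -0.0626]
bbR [ 0.7177 -0.1489] [-0.0001 -0.0522]
notch [ 0.5501 -0.0863] [-0.1492  0.0465]
pl0 [ 0.5575 -0.1193] [-0.1494  0.0126]
pl1 [ 0.5427 -0.0529] [-0.1489  0.0807]
gapL [ 0.551  -0.0902] [-0.1492  0.0424]
gapR [ 0.5491 -0.0816] [-0.1491  0.0512]
panelouter R [ 0.5816 -0.3445] [-0.1767 -0.2121]
panel outer L [ 0.5097 -0.0221] [-0.1741  0.1181]
knob [ 0.5176 -0.1397] [-0.1929  0.0018]
unit edge [ 0.7304 -0.2031] [ 0.0001 -0.1078]
panelmid [ 0.5431 -0.1728] [-0.1755 -0.0362]
```

View pics/d.png

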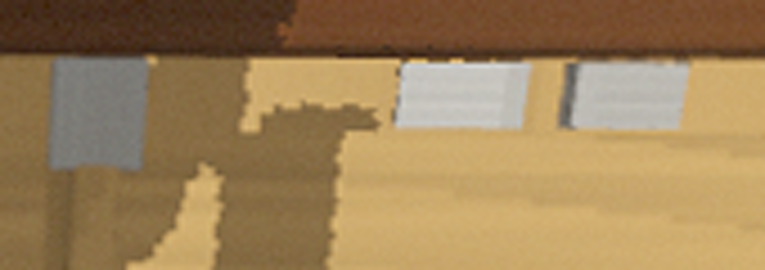

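Emit:
{"method": "play_rows", "body": {
  "increments": [0,0,0,30,0,0,0,0,0,0,70,0,0,0,0,0,0,110,0,0,0,0,0,0,135,0,0,0,0,0,0,145,0,0,0,0,0,0,145,0,0,0,0,0,0,145,0,0,0]
}}

```text
clock: 2.78
ee_pos: [0.6682, -0.2132, 0.0659]
eef_rot: [0.622, 0.783, 0.001, 0.001]
wrist_force: [0.2, 0.1, -0.5]
opening: 0.008
```

```bash
python3 st.py e wrist side
```

```text
t 2.77 p [ 0.6682 -0.2132  0.0659] unit xy -0.06277080499397875 -0.10366390107533378 toolx [-0.225   0.9744 -0.0004] z [ 0.0022  0.0001 -1.    ] F [ 0.226   0.0632 -0.5069] Fu 0.23437707010656578 0.010656904328206618 open 0.008 q [ 0.4841  0.6719 -0.3569  1.5765  0.2718  0.9404  1.8356]
```

View pics/e_wrist.png

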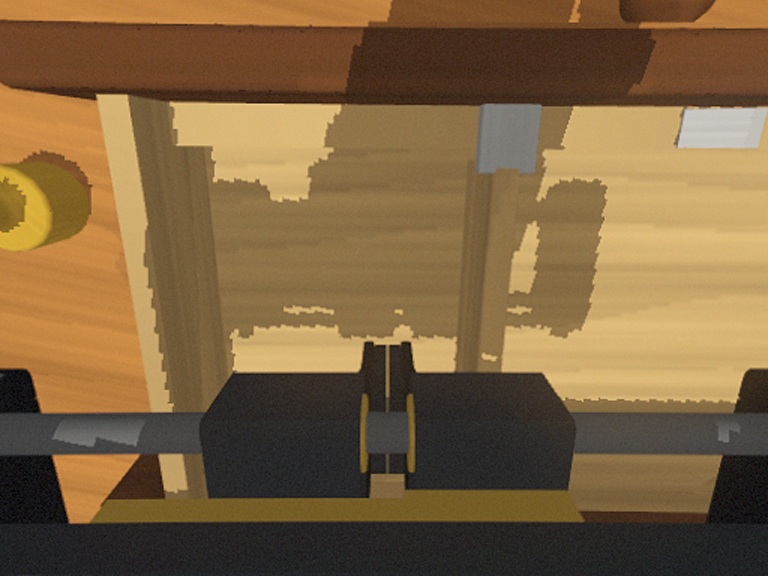

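View pics/e_side.png

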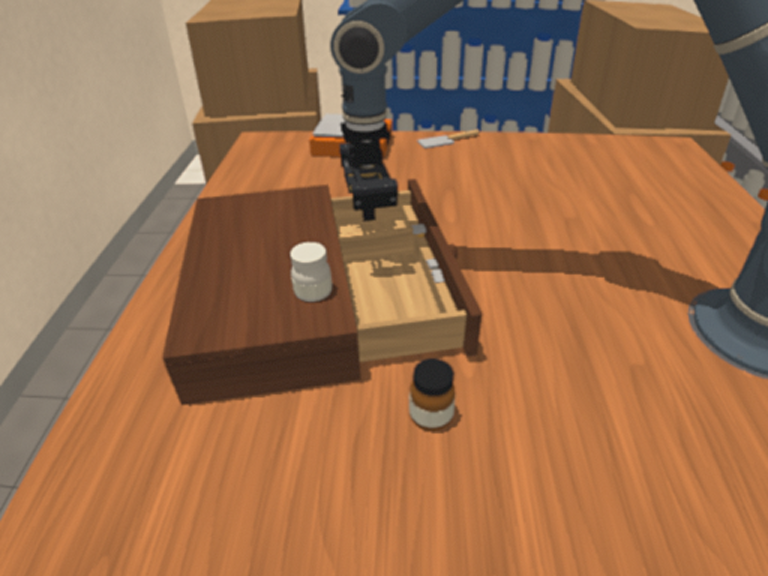

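Emit:
{"method": "play_rows", "body": {
  "increments": [0,10,0,0,0,0,0,0,18,0,0,0,0,0,0,24,0,0,0,0,0,0,30,0,0,0,0,0,0,37,0,0,0,0,0,0,45,0,0,0,0,0,0,53,0,0,0,0,0,0,61,0,0,0,0,0,0,69,0,0,0,0,0,0,74,0,0,0,0,0]
}}

```text
clock: 4.12
ee_pos: [0.6512, -0.1406, 0.0658]
eef_rot: [0.622, 0.783, 0.001, 0.001]
wrist_force: [-0.3, 0.6, 1.1]
opening: 0.008
```

```bash
python3 st.py f wrist
```

```text
t 4.12 p [ 0.6512 -0.1406  0.0658] unit xy -0.06290629835056773 -0.02912606519942945 toolx [-0.2253  0.9743 -0.0003] z [ 0.0021  0.0002 -1.    ] F [-0.3022  0.647   1.0935] Fu -0.14875608752479513 0.6981493849707938 open 0.008 q [ 0.4024  0.624  -0.3666  1.6689  0.2708  0.8969  1.7274]
```

View pics/f_wrist.png

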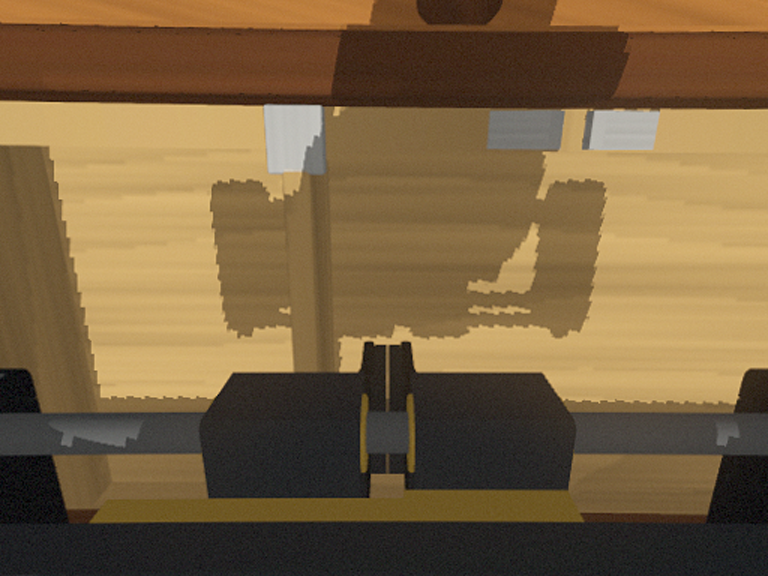

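The divider seems not to have moved: its bracket now lies left of the fingers in the image, so the fingers must have passed over it or pushed through. I'll check with the fixed cameras.

```bash
python3 - <<'E'
from h import *
np.set_printoptions(precision=4,suppress=True)
s=env.read_state();d=optics.snapshot("wrist")
f=lambda x,y:(x/1.5-.2,y/1.5-.2)
for k,p,z in [("br",(295,140),.077),("bb",(316,350),.075),("tip",(388,345),.044),("notch",(573,130),.057),("panel",(400,104),.094)]:
    X=wplane(f(*p),z,d,s); print(k,X,unit(X))
p=np.array(s["ee_pos"]);
for n in ("scene","side"):
    for z in (.044,.066,.1): print(n,z,proj(n,[p[0],p[1],z]))
for n,(x0,y0,w,h) in {"scene":(130,110,200,150),"side":(200,90,150,150)}.items():
    g=optics.snapshot(n)["frame"][y0:y0+h,x0:x0+w,::-1]
    cv2.imwrite(f"pics/g_{n}.png",cv2.resize(g,None,fx=4,fy=4,interpolation=cv2.INTER_CUBIC))
E
```

```text
br [ 0.5761 -0.1898  0.077 ] [-0.1472 -0.0602]
bb [ 0.6536 -0.1687  0.075 ] [-0.0669 -0.0571]
tip [ 0.659  -0.1377  0.044 ] [-0.0548 -0.0281]
notch [ 0.5496 -0.0905  0.057 ] [-0.1507  0.0425]
panel [ 0.5581 -0.1574  0.094 ] [-0.1574 -0.0246]
scene 0.044 [219.9337 235.5918]
scene 0.066 [219.6799 230.1279]
scene 0.1 [219.2748 221.427 ]
side 0.044 [249.8458 170.1934]
side 0.066 [249.6023 163.3792]
side 0.1 [249.2139 152.4548]
```

View pics/g_scene.png

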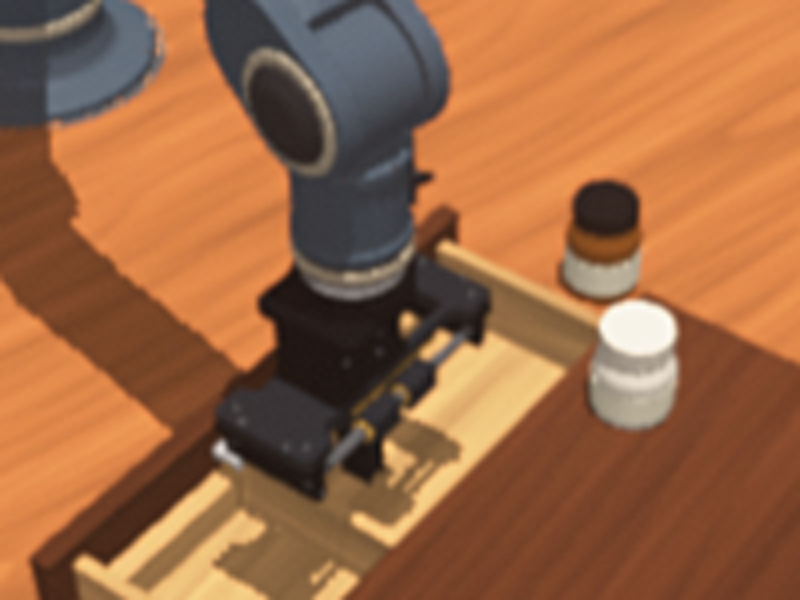

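View pics/g_side.png

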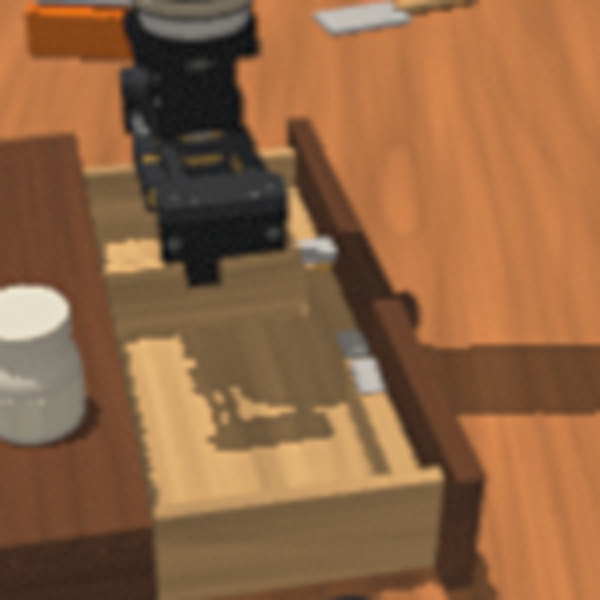

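The fingertips appear at about (224,229) in scene and (251,160) in side, which suggests z ≈ 70-75 mm rather than the 44 mm I expected. I'll triangulate the tip and check it against the opening pictures.

```bash
python3 - <<'E'
from h import *
np.set_printoptions(precision=4,suppress=True)
S=lambda x,y:(130+x/4-.4,110+y/4-.4); D=lambda x,y:(200+x/4-.4,90+y/4-.4)
print(tri(S(368,478),D(203,284)))
print(env.read_state()["ee_pos"])
# initial: tips in b_ pics (offset 150/110)
S=lambda x,y:(130+x/4-.4,150+y/4-.4); D=lambda x,y:(200+x/4-.4,110+y/4-.4)
print(tri(S(600,113),D(40,123)), tri(S(500,40),D(226,124)))
for z in (.186,.208,.215): print(z,proj("scene",[.7215,0,z]),proj("side",[.7215,0,z]))
E
```

```text
(array([ 0.6525, -0.1393,  0.0733]), np.float64(0.00810565203344422))
[ 0.6513 -0.1418  0.0658]
(array([0.7222, 0.0016, 0.2181]), np.float64(0.000772088577802154)) (array([0.6264, 0.0024, 0.2179]), np.float64(0.0018864083027638231))
0.186 [278.1538 187.202 ] [211.3629 153.1944]
0.208 [278.6104 180.8564] [210.3591 144.2507]
0.215 [278.7582 178.804 ] [210.0336 141.338 ]
```

Every view agrees that the real fingertips sit about 9 mm behind the reported TCP, not 22 mm ahead of it. The fingers therefore passed just above the divider, and nothing moved. I'll raise, go back and come down 30 mm lower.

Emit:
{"method": "play_rows", "body": {
  "increments": [0,0,0,-15,0,0,0,0,-10,0,-25,0,0,0,0,-35,0,-25,0,0,0,0,-65,0,-25,0,0,0,0,-80,0,-20,0,0,0,0,-80,0,0,0,0,0,0,-80,0,18,0,0,0,0,-80,0,28,0,0,0,0,-80,0,28,0,0,0,0,-80,0,28,0,0,0]
}}

```text
clock: 5.78
ee_pos: [0.6699, -0.2193, 0.0383]
eef_rot: [0.623, 0.783, 0.001, 0.001]
wrist_force: [-0.6, 0.2, 0.1]
opening: 0.005
```

```bash
python3 st.py i wrist; python3 - <<'E'
from h import *
for n,(x0,y0,w,h) in {"scene":(130,150,190,140),"side":(200,90,150,150)}.items():
    g=optics.snapshot(n)["frame"][y0:y0+h,x0:x0+w,::-1]
    cv2.imwrite(f"pics/i_{n}.png",cv2.resize(g,None,fx=4,fy=4,interpolation=cv2.INTER_CUBIC))
E
```

```text
t 5.78 p [ 0.6699 -0.2193  0.0383] unit xy -0.06245725648029624 -0.11004336410360412 toolx [-0.2248  0.9744 -0.0009] z [ 0.0031 -0.0002 -1.    ] F [-0.5675  0.1748  0.0903] Fu -0.513417836910664 0.2979600826944331 open 0.005 q [ 0.4835  0.7067 -0.3454  1.5834  0.2842  0.8984  1.8346]
```

View pics/i_scene.png

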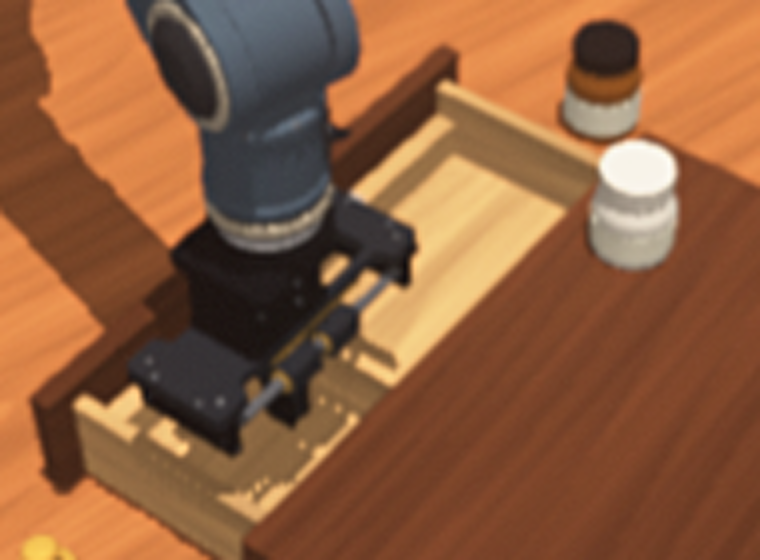

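View pics/i_side.png

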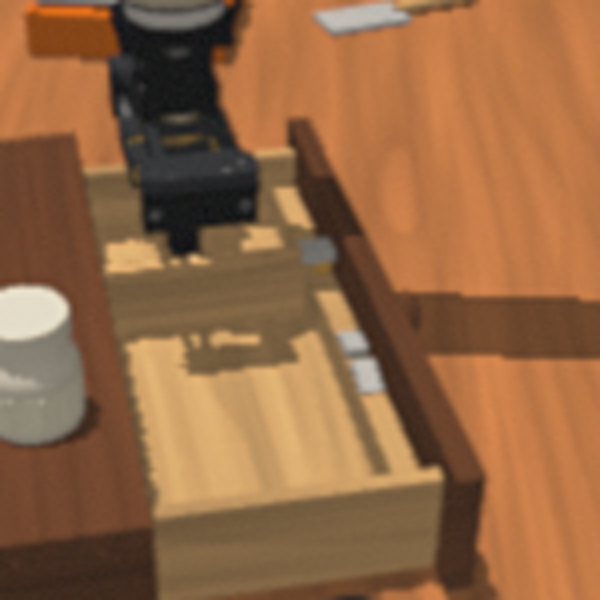

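View pics/i_wrist.png

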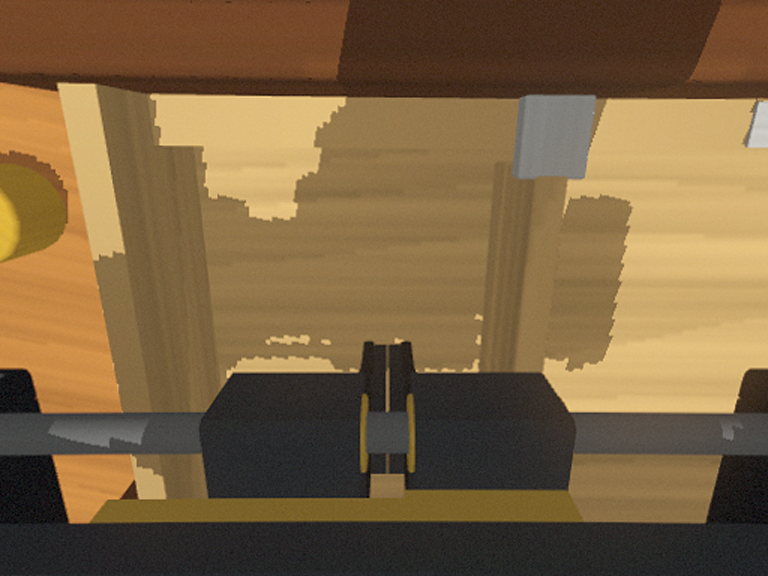

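Emit:
{"method": "play_rows", "body": {
  "increments": [0,8,0,0,0,0,0,0,18,0,0,0,0,0,0,26,0,0,0,0,0,0,31,0,0,0,0,0,0,35,0,0,0,0,0,0,39,0,0,0,0,0,0,43,0,0,0,0,0,0,47,0,0,0,0,0,0,51,0,0,0,0,0,0,55,0,0,0,0,0]
}}

```text
clock: 7.28
ee_pos: [0.6574, -0.1661, 0.0385]
eef_rot: [0.623, 0.782, 0.001, 0.002]
wrist_force: [0.4, 0.1, 0.4]
opening: 0.004
```

```bash
python3 st.py j wrist
```

```text
t 7.28 p [ 0.6574 -0.1661  0.0385] unit xy -0.06261427725334173 -0.05535676310995601 toolx [-0.2241  0.9746 -0.0013] z [ 0.0034 -0.0005 -1.    ] F [0.4369 0.1002 0.4231] Fu 0.4480595539457165 -0.0007220359763535673 open 0.004 q [ 0.4231  0.6704 -0.3499  1.6552  0.2842  0.8629  1.7545]
```

View pics/j_wrist.png

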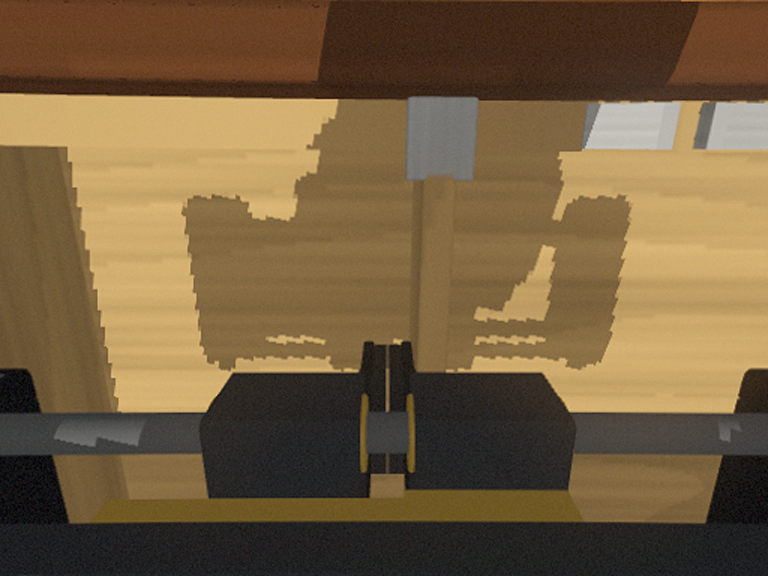

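```bash
cat > m.py <<'E'
from h import *
import sys
np.set_printoptions(precision=4,suppress=True)
s=env.read_state();d=optics.snapshot("wrist")
f=lambda x,y:(x/1.5-.2,y/1.5-.2)
for a in sys.argv[1:]:
    x,y,z=map(float,a.split(','))
    X=wplane(f(x,y),z,d,s); print(a,X,unit(X))
E
python3 m.py 442,140,.077 439,185,.075 434,350,.075 418,350,.075 412,345,.046 684,130,.057
```

```text
442,140,.077 [ 0.5711 -0.1679  0.077 ] [-0.1472 -0.0378]
439,185,.075 [ 0.5836 -0.1653  0.075 ] [-0.1344 -0.038 ]
434,350,.075 [ 0.6364 -0.1529  0.075 ] [-0.0801 -0.0378]
418,350,.075 [ 0.6376 -0.1581  0.075 ] [-0.0801 -0.0432]
412,345,.046 [ 0.649  -0.1558  0.046 ] [-0.0685 -0.0435]
684,130,.057 [ 0.5503 -0.0902  0.057 ] [-0.1499  0.0426]
```

Emit:
{"method": "play_rows", "body": {
  "increments": [0,5,0,0,0,0,0,0,10,0,0,0,0,0,0,15,0,0,0,0,0,0,20,0,0,0,0,0,0,25,0,0,0,0,0,0,30,0,0,0,0,0,0,35,0,0,0,0,0,0,40,0,0,0,0,0,0,44,0,0,0,0,0,0,46,0,0,0,0,0]
}}

```text
clock: 8.72
ee_pos: [0.6465, -0.1204, 0.0383]
eef_rot: [0.623, 0.783, 0.001, 0.001]
wrist_force: [-0.0, -0.5, -0.0]
opening: 0.005
```

```bash
python3 st.py k wrist
```

```text
t 8.72 p [ 0.6465 -0.1204  0.0383] unit xy -0.06297197584782976 -0.008435004406032868 toolx [-0.2249  0.9744 -0.0002] z [ 0.002   0.0002 -1.    ] F [-0.047  -0.4927 -0.0091] Fu -0.15665181086566632 -0.4692722917112472 open 0.005 q [ 0.367   0.6447 -0.3543  1.7069  0.2836  0.8388  1.6852]
```

View pics/k_wrist.png

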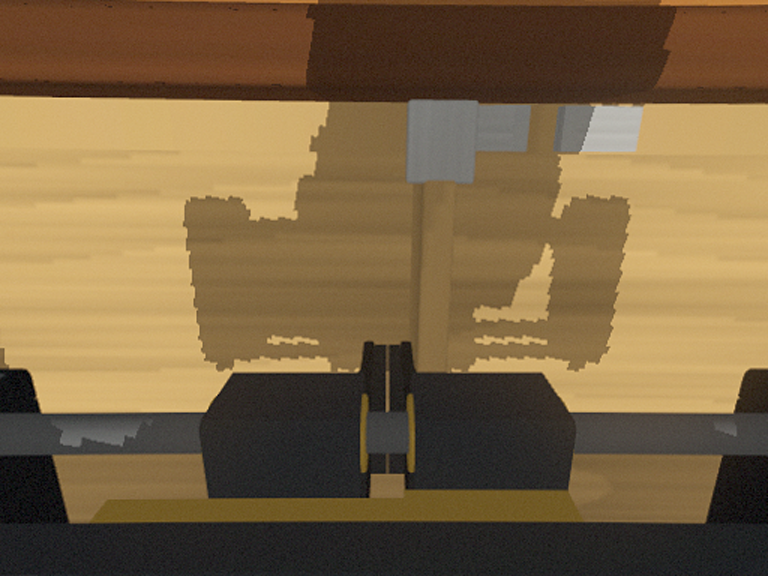

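Emit:
{"method": "play_rows", "body": {
  "increments": [0,2,0,0,0,0,0,0,5,0,0,0,0,0,0,8,0,0,0,0,0,0,11,0,0,0,0,0,0,14,0,0,0,0,0,0,17,0,0,0,0,0,0,20,0,0,0,0,0]
}}

```text
clock: 9.65
ee_pos: [0.6421, -0.1009, 0.0383]
eef_rot: [0.623, 0.783, 0.001, 0.001]
wrist_force: [2.9, -3.1, -0.6]
opening: 0.008
```

```bash
python3 st.py l wrist
```

```text
t 9.65 p [ 0.6421 -0.1009  0.0383] unit xy -0.06287429657987317 0.011539788293611032 toolx [-0.2247  0.9744 -0.0005] z [ 0.0023  0.     -1.    ] F [ 2.8814 -3.1251 -0.5875] Fu 2.103308411287636 -3.692104991281427 open 0.008 q [ 0.3412  0.6346 -0.3558  1.7267  0.2838  0.8289  1.6538]
```

View pics/l_wrist.png

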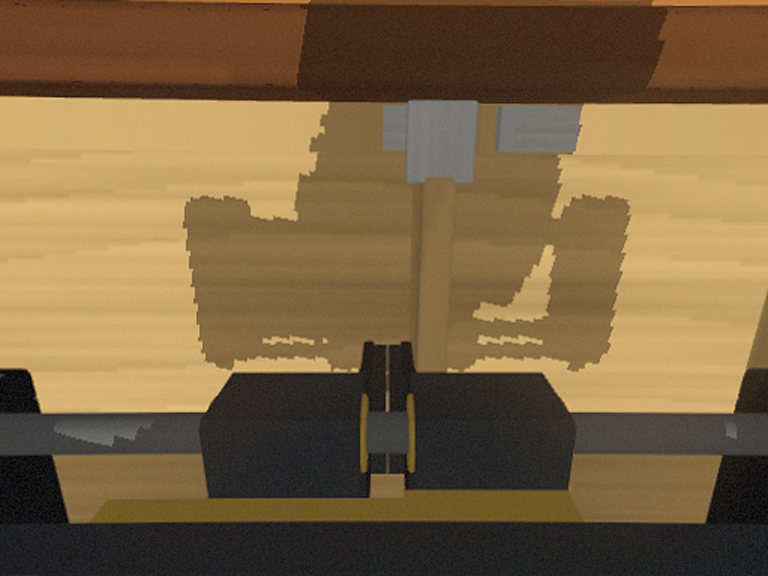

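```bash
python3 m.py 442,140,.077 439,185,.075 482,130,.057 500,130,.057 383,130,.051 582,130,.051
```

```text
442,140,.077 [ 0.556  -0.1024  0.077 ] [-0.1471  0.0295]
439,185,.075 [ 0.5685 -0.0997  0.075 ] [-0.1343  0.0293]
482,130,.057 [ 0.5496 -0.0882  0.057 ] [-0.1502  0.0447]
500,130,.057 [ 0.5483 -0.0825  0.057 ] [-0.1502  0.0506]
383,130,.051 [ 0.5567 -0.1198  0.051 ] [-0.1503  0.0124]
582,130,.051 [ 0.5417 -0.0543  0.051 ] [-0.1502  0.0796]
```

Emit:
{"method": "play_rows", "body": {
  "increments": [0,2,0,0,0,0,0,0,4,0,0,0,0,0,0,6,0,0,0,0,0,0,8,0,0,0,0,0,0,8,0,0,0,0,0]
}}

```text
clock: 10.48
ee_pos: [0.6393, -0.0906, 0.038]
eef_rot: [0.622, 0.783, 0.001, -0.001]
wrist_force: [-1.3, 0.5, 0.0]
opening: 0.007
```

```bash
python3 st.py | cut -c1-260
```

```text
t 10.47 p [ 0.6393 -0.0906  0.038 ] unit xy -0.0633105881962729 0.022214547461077018 toolx [-0.2268  0.9739  0.0024] z [ 0.      0.0024 -1.    ] F [-1.3338  0.4958  0.0039] Fu -1.1875180505357255 0.783025969535305 open 0.007 q [ 0.3298  0.6309 -0.3587  1.7355
```

Emit:
{"method": "play_rows", "body": {
  "increments": [0,1,0,0,0,0,0,0,2,0,0,0,0,0,0,2,0,0,0,0,0]
}}

```text
clock: 10.85
ee_pos: [0.6387, -0.0885, 0.038]
eef_rot: [0.622, 0.783, 0.001, -0.001]
wrist_force: [0.6, 0.2, -1.1]
opening: 0.006
```

```bash
python3 st.py m wrist| cut -c1-260
```

```text
t 10.85 p [ 0.6387 -0.0885  0.038 ] unit xy -0.06338672560405348 0.024394088035967196 toolx [-0.2269  0.9739  0.0026] z [-0.0002  0.0026 -1.    ] F [ 0.633   0.2475 -1.0647] Fu 0.6722124946364616 0.09866646492186368 open 0.006 q [ 0.327   0.6299 -0.359   1.737
```

View pics/m_wrist.png

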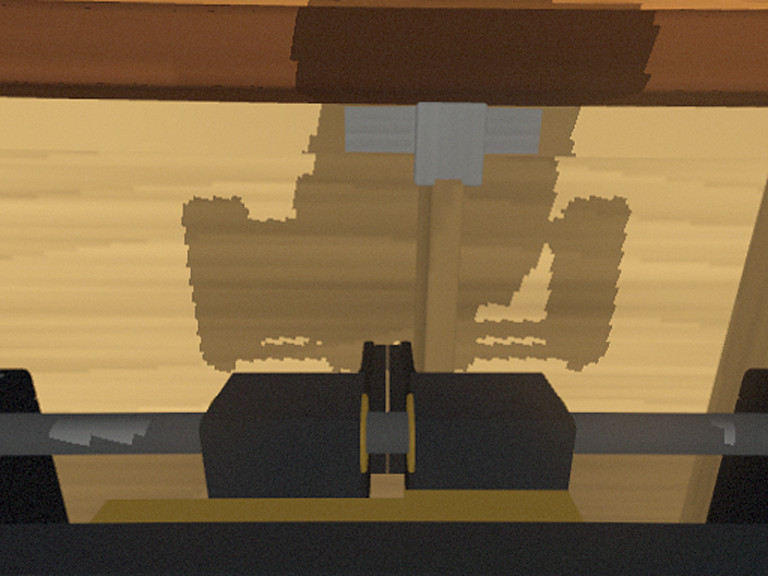

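```bash
python3 m.py 450.5,142,.077 447,186,.075 345,130,.051 542,130,.051
```

```text
450.5,142,.077 [ 0.553 -0.089  0.077] [-0.147   0.0432]
447,186,.075 [ 0.5653 -0.0864  0.075 ] [-0.1345  0.043 ]
345,130,.051 [ 0.5566 -0.1214  0.051 ] [-0.1508  0.0108]
542,130,.051 [ 0.5416 -0.0565  0.051 ] [-0.1508  0.0774]
```

The pin clicked in: the force dropped from 3.7 N to 0 and the divider jumped ahead of the fingers. The bracket is at y 43 mm and the plate's middle at 44 mm. I'll back off right, then up, then out in front of the panel to the right of the knob.

Emit:
{"method": "play_rows", "body": {
  "increments": [0,-12,0,0,0,0,0,0,-30,0,0,0,0,0,0,-35,0,-20,0,0,0,0,-40,0,-60,0,0,0,0,-50,0,-100,0,0,0,0,-60,-20,-120,0,0,0,0,-65,-60,-120,0,0,0,0,-69,-110,-120,0,0,0,0,-69,-150,-120,0,0,0,0,-69,-170,-120,0,0,0]
}}

```text
clock: 12.3
ee_pos: [0.4875, -0.1959, 0.1591]
eef_rot: [0.623, 0.783, 0.001, 0.0]
wrist_force: [-0.8, 0.3, 0.0]
opening: 0.002
```

```bash
python3 st.py n wrist side
```

```text
t 12.3 p [ 0.4875 -0.1959  0.1591] unit xy -0.23487450266020468 -0.046215991478402794 toolx [-0.2248  0.9744  0.0009] z [ 0.001   0.0011 -1.    ] F [-0.7581  0.2746  0.0366] Fu -0.6765884969749708 0.43805349318743764 open 0.002 q [ 0.6419  0.31   -0.4118  1.9252  0.1506  0.9356  1.9555]
```

View pics/n_wrist.png

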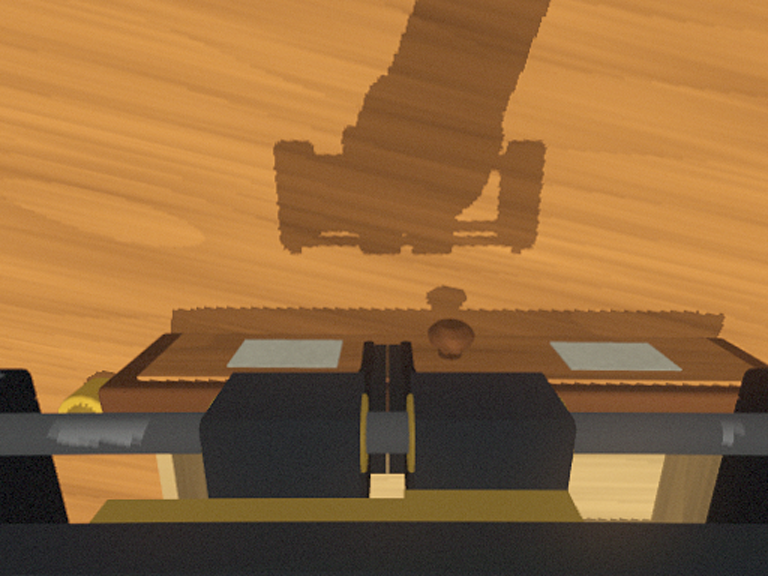

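View pics/n_side.png

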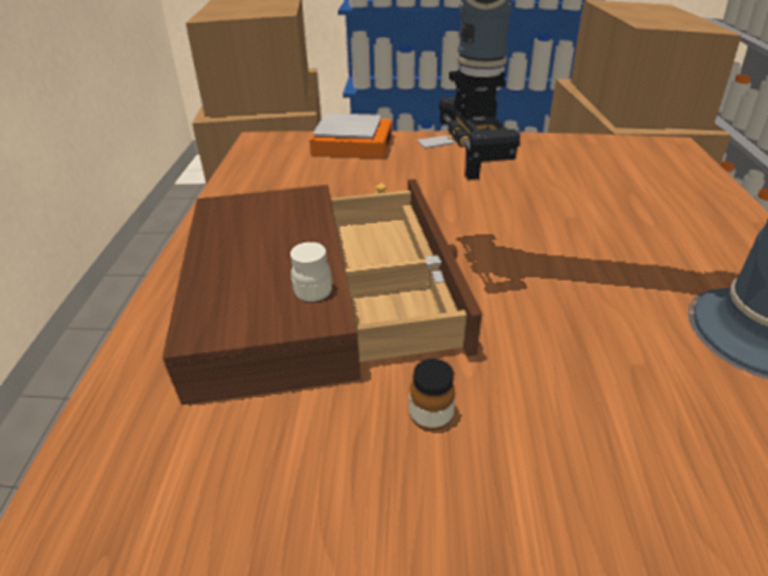

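Emit:
{"method": "play_rows", "body": {
  "increments": [0,0,0,40,0,0,0,0,0,0,80,0,0,0,0,0,0,110,0,0,0,0,0,0,122,0,0,0,0,0,0,122,0,0,0,0,0,0,122,0,0,0]
}}

```text
clock: 13.15
ee_pos: [0.4895, -0.1957, 0.038]
eef_rot: [0.623, 0.783, 0.001, 0.001]
wrist_force: [0.6, -0.1, -0.0]
opening: 0.009
```

```bash
python3 st.py; python3 - <<'E'
from h import *
for n,(x0,y0,w,h) in {"scene":(130,110,190,150),"side":(200,90,150,150)}.items():
    g=optics.snapshot(n)["frame"][y0:y0+h,x0:x0+w,::-1]
    cv2.imwrite(f"pics/o_{n}.png",cv2.resize(g,None,fx=4,fy=4,interpolation=cv2.INTER_CUBIC))
E
```

```text
t 13.15 p [ 0.4895 -0.1957  0.038 ] unit xy -0.23285447245239674 -0.0464964840061852 toolx [-0.2249  0.9744 -0.0002] z [ 0.0031  0.0005 -1.    ] F [ 0.6044 -0.0654 -0.04  ] Fu 0.5739926182898502 -0.19973603027269976 open 0.009 q [ 0.5856  0.4777 -0.3596  2.022   0.2575  0.6818  1.8599]
```

View pics/o_scene.png

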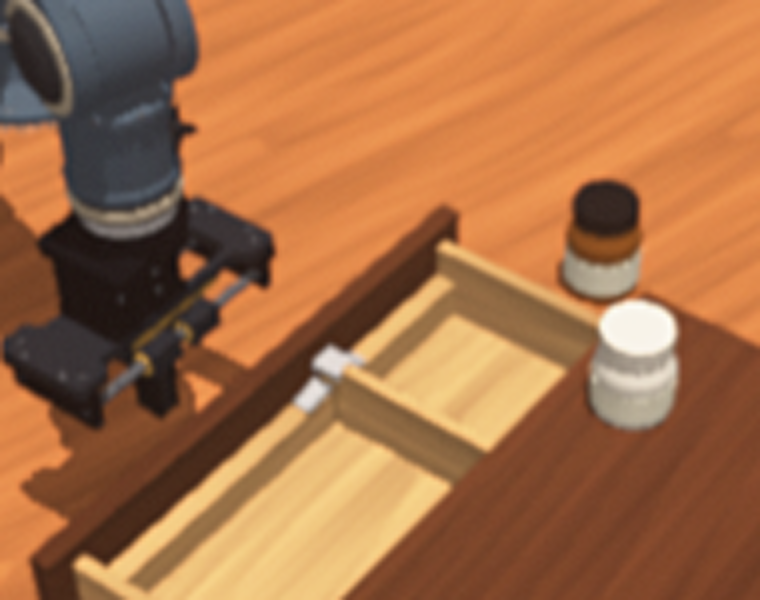

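View pics/o_side.png

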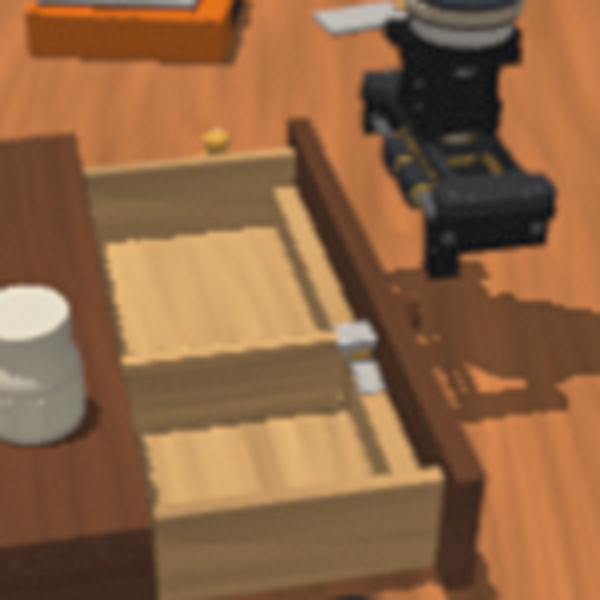

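```bash
python3 - <<'E'
from h import *
np.set_printoptions(precision=4,suppress=True)
S=lambda x,y:(130+x/4-.4,110+y/4-.4); D=lambda x,y:(200+x/4-.4,90+y/4-.4)
print(unit(plane("scene",S(640,328),.167)),unit(plane("side",D(30,313),.167)))
X=tri(S(158,412),D(441,275)); print(X,unit(X[0]))
# body lower corners in scene/side: left-end lower edge
X=tri(S(262,283),D(455,247)); print("bodyL",X,unit(X[0]))
E
```

```text
[0.0602 0.1132] [0.0501 0.1171]
(array([ 0.4883, -0.1958,  0.0461]), np.float64(0.005491970645541568)) [-0.2341 -0.0462]
bodyL (array([ 0.495 , -0.1058,  0.1229]), np.float64(0.010835069087460085)) [-0.2072  0.0399]
```

Emit:
{"method": "play_rows", "body": {
  "increments": [0,0,10,0,0,0,0,0,0,22,0,0,0,0,0,0,32,0,0,0,0,0,0,39,0,0,0,0,0,0,44,0,0,0,0,0,0,49,0,0,0,0,0,0,54,0,0,0,0,0,0,60,0,0,0,0,0,0,66,0,0,0,0,0,0,72,0,0,0,0]
}}

```text
clock: 14.7
ee_pos: [0.5584, -0.1798, 0.0371]
eef_rot: [0.623, 0.782, 0.0, 0.0]
wrist_force: [-2.4, -1.4, -1.6]
opening: 0.002
```

```bash
python3 st.py p wrist
```

```text
t 14.7 p [ 0.5584 -0.1798  0.0371] unit xy -0.16221944957617013 -0.04649300144475668 toolx [-0.2242  0.9745  0.0005] z [ 0.0006  0.0006 -1.    ] F [-2.3822 -1.4199 -1.6207] Fu -2.6397098843530524 -0.8469727387446314 open 0.002 q [ 0.5024  0.5538 -0.3494  1.8824  0.2662  0.7502  1.802 ]
```

View pics/p_wrist.png

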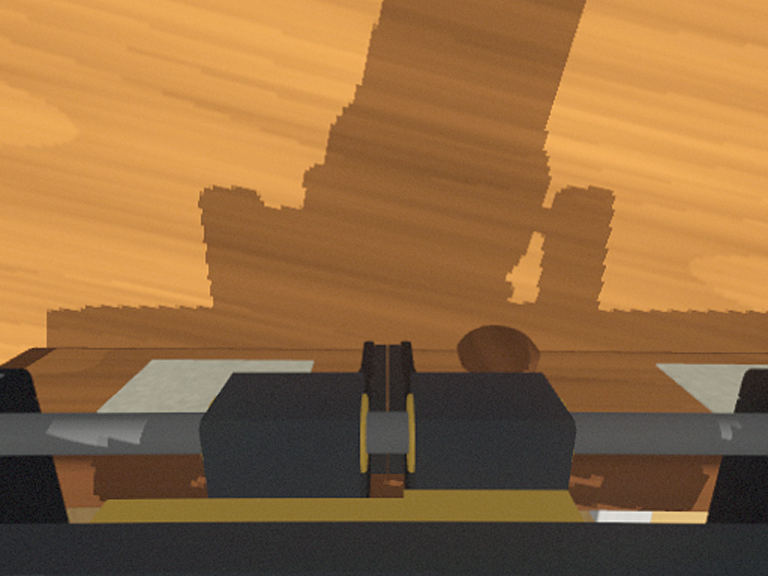

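Emit:
{"method": "play_rows", "body": {
  "increments": [0,0,8,0,0,0,0,0,0,17,0,0,0,0,0,0,26,0,0,0,0,0,0,35,0,0,0,0,0,0,44,0,0,0,0,0,0,53,0,0,0,0,0,0,62,0,0,0,0,0,0,71,0,0,0,0,0,0,79,0,0,0,0,0,0,85,0,0,0,0]
}}

```text
clock: 16.0
ee_pos: [0.6437, -0.16, 0.0379]
eef_rot: [0.622, 0.783, 0.002, 0.001]
wrist_force: [-2.8, -2.7, -0.2]
opening: 0.007
```

```bash
python3 st.py q wrist side
```

```text
t 16.0 p [ 0.6437 -0.16    0.0379] unit xy -0.07466975329655295 -0.04634285389126786 toolx [-0.2251  0.9743  0.0001] z [ 0.0041  0.001  -1.    ] F [-2.7989 -2.6663 -0.2089] Fu -3.326003545867571 -1.9672501609617223 open 0.007 q [ 0.4159  0.6495 -0.3392  1.6948  0.2715  0.8399  1.7569]
```

View pics/q_side.png

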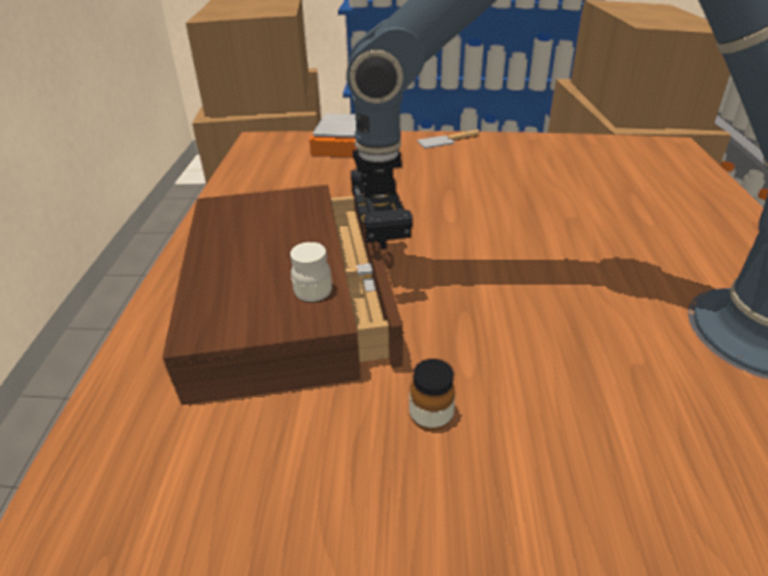

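Emit:
{"method": "play_rows", "body": {
  "increments": [0,0,5,0,0,0,0,0,0,10,0,0,0,0,0,0,15,0,0,0,0,0,0,19,0,0,0,0,0,0,23,0,0,0,0,0,0,27,0,0,0,0,0,0,30,0,0,0,0,0,0,33,0,0,0,0]
}}

```text
clock: 17.1
ee_pos: [0.677, -0.1518, 0.0384]
eef_rot: [0.622, 0.783, 0.003, 0.002]
wrist_force: [-2.9, -2.9, -1.7]
opening: 0.006
```

```bash
python3 st.py r wrist side
```

```text
t 17.1 p [ 0.677  -0.1518  0.0384] unit xy -0.04039346196505189 -0.04584791023033295 toolx [-0.2256  0.9742  0.0004] z [ 0.0063  0.0019 -1.    ] F [-2.8984 -2.8904 -1.6614] Fu -3.47336065172693 -2.1631334480148325 open 0.006 q [ 0.3852  0.6886 -0.3356  1.6162  0.2722  0.8771  1.7451]
```

View pics/r_side.png

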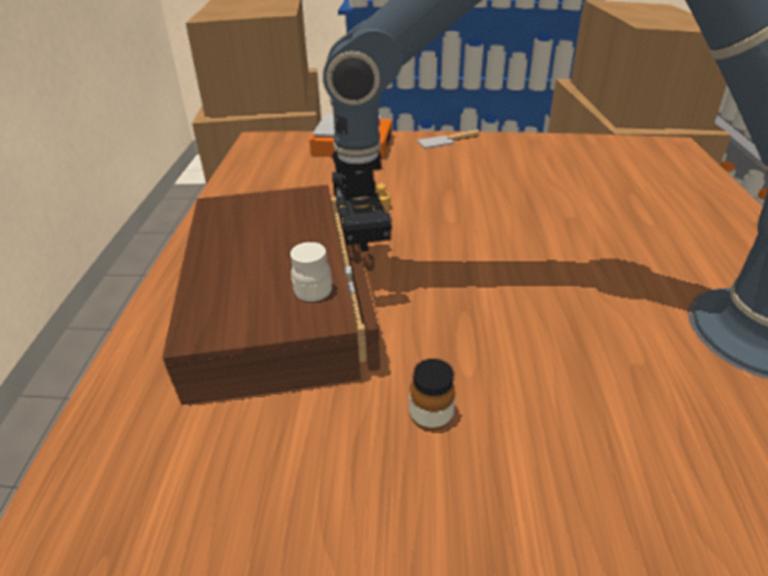

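View pics/r_wrist.png

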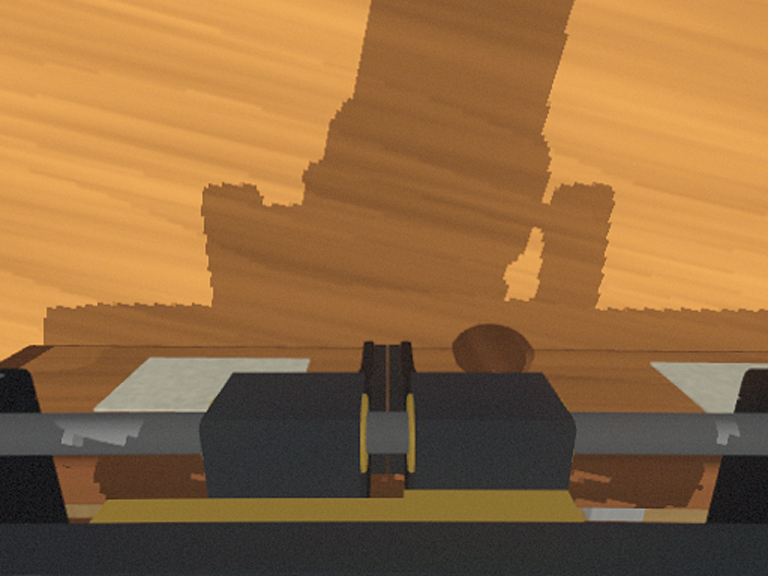

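The gap is still about 10 mm. I'll push on slowly and watch the force.

Emit:
{"method": "play_rows", "body": {
  "increments": [0,0,2,0,0,0,0,0,0,4,0,0,0,0,0,0,6,0,0,0,0,0,0,7,0,0,0,0]
}}

```text
clock: 17.7
ee_pos: [0.6846, -0.1496, 0.0387]
eef_rot: [0.622, 0.783, 0.003, 0.002]
wrist_force: [-3.6, -1.8, -0.8]
opening: 0.004
```

Emit:
{"method": "play_rows", "body": {
  "increments": [0,0,1,0,0,0,0,0,0,2,0,0,0,0,0,0,3,0,0,0,0]
}}

```text
clock: 18.08
ee_pos: [0.6876, -0.1489, 0.0387]
eef_rot: [0.622, 0.783, 0.003, 0.002]
wrist_force: [-2.8, -1.9, -0.7]
opening: 0.005
```

```bash
python3 st.py s side
```

```text
t 18.07 p [ 0.6876 -0.1489  0.0387] unit xy -0.029382922577288334 -0.045460217097566154 toolx [-0.226   0.9741  0.0007] z [ 0.0079  0.0025 -1.    ] F [-2.7938 -1.9438 -0.7448] Fu -3.158515132797022 -1.264676248731964 open 0.005 q [ 0.3758  0.7008 -0.3349  1.591   0.2721  0.8884  1.742 ]
```

View pics/s_side.png

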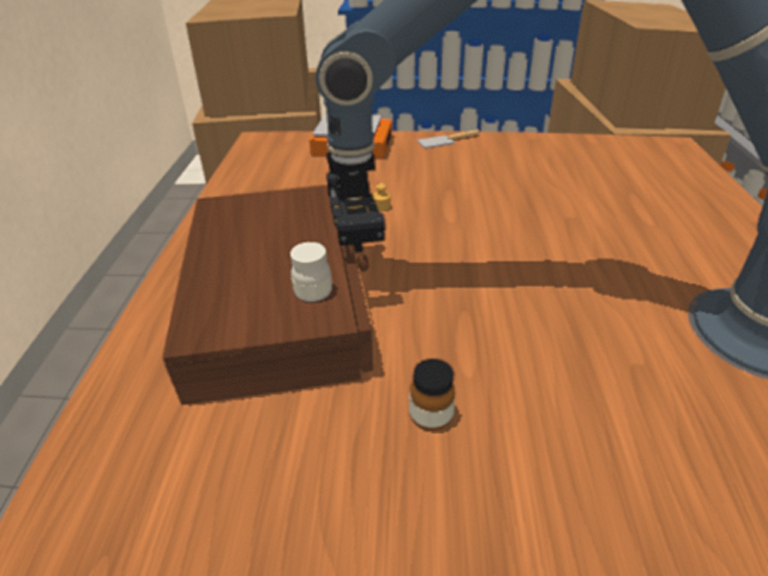

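Emit:
{"method": "play_rows", "body": {
  "increments": [0,0,1,0,0,0,0,0,0,2,0,0,0,0,0,0,2,0,0,0,0]
}}

```text
clock: 18.5
ee_pos: [0.6896, -0.1484, 0.0387]
eef_rot: [0.622, 0.783, 0.003, 0.002]
wrist_force: [-3.5, -2.7, -0.7]
opening: 0.007
```

Emit:
{"method": "play_rows", "body": {
  "increments": [0,0,1,0,0,0,0,0,0,2,0,0,0,0,0,0,2,0,0,0,0]
}}

```text
clock: 18.88
ee_pos: [0.6896, -0.1485, 0.0387]
eef_rot: [0.622, 0.783, 0.002, 0.001]
wrist_force: [-8.2, -1.7, 2.9]
opening: 0.008
```

Emit:
{"method": "play_rows", "body": {
  "increments": [0,0,2,0,0,0,0,0,0,3,0,0,0,0,0,0,3,0,0,0,0]
}}

```text
clock: 19.25
ee_pos: [0.6894, -0.1484, 0.0388]
eef_rot: [0.623, 0.782, -0.001, -0.002]
wrist_force: [-11.4, -3.7, 4.6]
opening: 0.006
```

Emit:
{"method": "play_rows", "body": {
  "increments": [0,0,-10,0,0,0,0,0,0,-30,0,0,0,0,0,0,-60,0,0,0,0,0,0,-90,-20,0,0,0,0,0,-110,-60,0,0,0,0,0,-120,-110,0,0,0,0,0,-120,-150,0,0,0,0,0,-120,-160,0,0,0,0,0,-120,-160,0,0,0]
}}

```text
clock: 20.38
ee_pos: [0.5738, -0.1749, 0.1997]
eef_rot: [0.622, 0.783, 0.0, -0.001]
wrist_force: [-0.7, -0.3, 0.5]
opening: 0.004
```

```bash
python3 st.py t side scene wrist
```

```text
t 20.38 p [ 0.5738 -0.1749  0.1997] unit xy -0.14606552046695626 -0.04519000240749246 toolx [-0.2254  0.9743  0.0013] z [-0.0009  0.0011 -1.    ] F [-0.7484 -0.3022  0.4794] Fu -0.7969055220755973 -0.1259409084930588 open 0.004 q [ 0.5323  0.3865 -0.4029  1.7121  0.1675  1.0782  1.8745]
```

View pics/t_side.png

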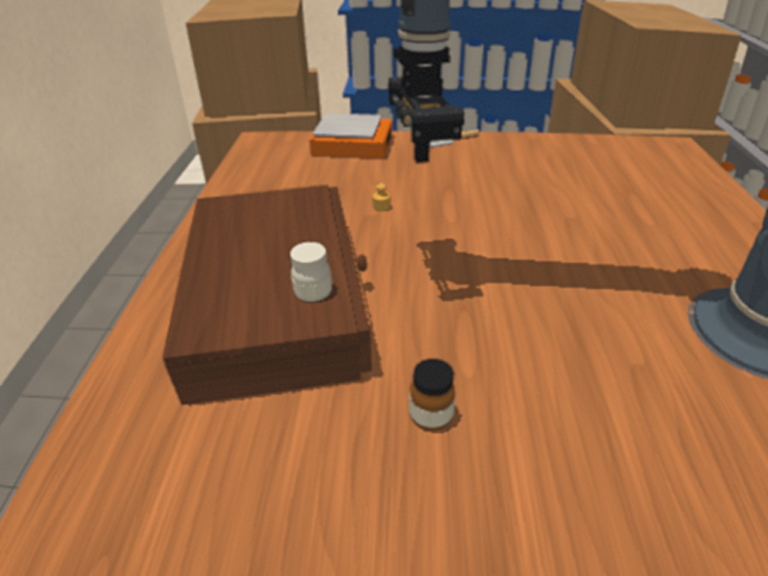

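View pics/t_scene.png

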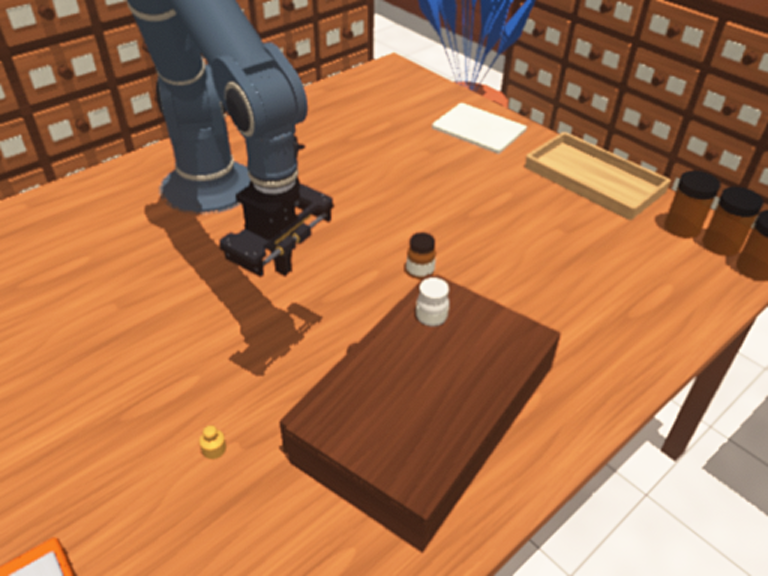

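View pics/t_wrist.png

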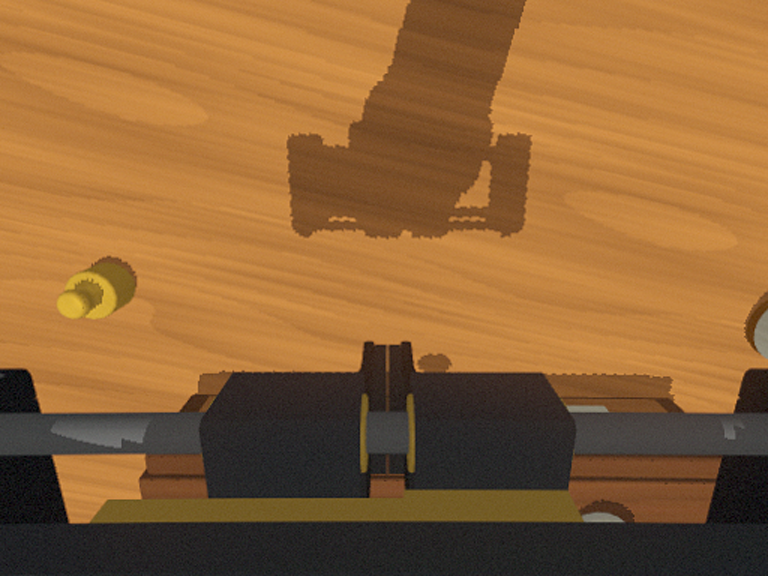

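The drawer is shut with no gap visible, all three objects stand where they did, and the hand is clear.

```bash
python3 -c "
from bench import hand_in
print(hand_in())"
```

```text
the job is handed in; nothing more can be done
None
```

I pushed the divider left until its pin clicked into the notch, pushed the drawer shut, backed the hand away and handed the job in at about 20 s.

- **First pass missed:** The fingers passed just above the divider without moving it. The pictures put the fingertips about 9 mm behind the reported TCP, not 22 mm ahead of it as the text says. I raised the hand, went back and pushed 28 mm lower.
- **Click:** The push rose to about 3.7 N on the ramp, then fell to 0 as the divider jumped ahead of the fingers. The wrist view then put the bracket at y 43 mm and the middle of the catch plate at 44 mm. I did not nudge it further to test the hold.
- **Drawer:** I pushed it on the flat right of the knob at about 3 N, slowing to a few mm per step. It stopped moving while the force rose to about 11 N. The views showed no gap, and the face lay about 18 mm before the unit's front, against 20 mm stated.
- **Final state:** The wrist force was near 0, and the jar, weight and tub looked unmoved. With the drawer shut, the divider can no longer be seen. It was still on the plate in the last view with the drawer about 40 mm open, so I couldn't check it after that.

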